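# Clear the lens cells jammed in the press feed and press the first

## Robot

A 6-joint arm with a two-finger parallel gripper is mounted at the origin on the work surface. World frame = base frame: x ahead of the robot, y to its left, z up, the work surface at z = 0. Lengths are in mm, angles in rad, forces in N, time in s.
With the tool pointing down it reaches from about 275 to 750 mm from the base axis. Payload 10.2 kg.
Tool frame: the origin (TCP) lies midway between the tips of the shut fingers; the grasp point (between the pads) lies 19 mm behind it; z points along the fingers, y is the direction in which the jaws open and shut (so a half turn about z gives the same grasp; the last joint's range is limited). The gripper opens to 85 mm and grips with 20 to 120 N. Pads are 22 mm wide; open, the fingers measure 114 mm over their backs; the gripper's body (76 mm by 85 mm) begins 54 mm behind the grasp point. The pads swing forward as they close: fully open they stand 13 mm farther back than shut.
Start: joints at [0.952, 0.313, 1.498, -0, 1.331, -0.223], TCP at [202.425, 484.412, 231.294] pointing down, gripper open.
Joint ranges: [-2.94, 2.94], [-0.97, 2.17], [0.19, 2.56], [-1.23, 4.37], [0.02, 3.11], [-2.88, 2.88]. Speed limits (rad/s): [2.39, 2.39, 3.01, 3.14, 3.14, 3.14].

## Interface

Orientations are given as a unit quaternion [w, x, y, z].
In Python, from rig import sense, optics, ctrl gives the robot as it stands.
- The arm moves only by the tool play_rows, never from a script. Its argument "plan" is a list of rows, each a list of 7 numbers: the shift along the world's x, y, z in mm, then the turn, a rotation vector about the world's x, y, z in rad, then the opening, from -1 (shut) to 1 (fully open), so that 0 is half open. A call has 1 to 5 rows; each row shifts and turns the pose as measured when the row begins; what a row does not reach is not made up. A row lasts 1/12 s, in which the tool goes at most 41.7 mm and 7.16 degrees, less where a joint would pass 70% of its speed; a pose out of reach is approached as far as the arm can. A call is refused whole if a number of a shift passes 41.7 or a number of a turn 0.125, either way. A call with a gripper value outside its range is refused whole. The fingers move at their own pace and stop on an object; "grip_force" is the grip in N (left out, the last holds). Time passes only in rows, so rows that do not move let the fingers close. It gives the time, the measured TCP pose, the force and the opening at its end, in the units of the state.
- sense(): the state, without advancing time (a new reading comes with each control period).
- optics.capture(name): name is "scene" or "top" or "wrist"; returns a dict with "img" (420x560x3 uint8, blue, green, red), "fx", "fy", "cx", "cy" (pixels), "world_to_cam" (4x4, takes a point from world to camera coordinates). Camera axes: x right, y up, looking along -z (the intrinsics and any distortion apply to the point x, -y, -z); pixel columns grow to the right and rows downward; lengths in mm; the calibration is good to about 2 mm. A picture is of the moment at which its call begins. There is no depth.
- ctrl.finish_job(): hands the job in, once; it reports no verdict.
The state is a dict: "time_s": time; "joints": joint angles; "dq": joint speeds; "tau": joint torques, N m; "eef_pos": TCP position; "ee_rot": TCP orientation; "force": force on the tool from outside, world axes, zero at the start; "wrist_torque": the same for the moment, N m; "grip_width": opening from 0.0 (shut) to 1.0 (fully open).
Only numpy, scipy, OpenCV 4.12 (cv2) and the standard library are available. Lean on these libraries where they do the work, as an engineer would, in place of code of your own. Each camera call takes 0.05 s, during which the arm holds its last target. There are 200 camera calls.

## Task

The brass lens cells have jammed side by side at the mouth of the hand press's feed chute. Nudge one of the blocking cells back up the slope, without lifting it out of the chute, so that all three run down the lane in single file and the first comes to rest against the stop on the anvil. Then bring the press lever down until the ram bears firmly on that cell, let the lever come back up to the top, and leave the rest of the bench as it is.

Things in the scene. Friction and masses are not known exactly. Their poses are not given: they have to be found in the camera images.
- press: Dark cast-iron hand press, fixed; its place and yaw vary. Origin: on the bench (z=0) under the ram's axis, z up. Column on the +x side (x 62 to 125 mm, y +-26, to z 270). Chute comes down to the anvil from the +y side. Lever on the -y side, pointing to -x. Foot x -78 to 158, y +-60, 22 mm high. Head x -40 to 125, y +-32, z 165 to 262 mm. Chute prop, 18 mm thick, at x 0, y 260 mm.
- anvil_top (a point): Centre of the level top of the round anvil (100 mm across), 60 mm above the bench, right under the ram. Two guides 12 mm high and 48 mm apart run along the press's y on it. A stop bar 22 mm high, its face 21 mm to the press's -y side of this point, halts the first cell under the ram.
- chute: Polished steel feed chute fixed to the press, slippery (friction about 0.12): free cells slide down by themselves. Origin: on the deck in the middle of the lane's mouth (the narrow opening), at press x 0, y 150, z 111 mm. Own x across the chute (the press's x), y up the slope (22 degrees over the level), z square out of the deck.
- lane_foot (a point): Foot of the straight lane on the chute's deck, chute y -136 mm, where the slope meets the level anvil. The lane runs from here up to the mouth (chute y 0), 48 mm wide between its fences. All the chute's fences are 12 mm high and 4 to 5 mm thick: a fingertip more than 12 mm off the deck passes over them.
- tray_top (a point): Middle of the upper end of the chute's tray, on the deck, chute y 170 mm. From the mouth two fences open out at 45 degrees, from chute x +-24, y 0 to x +-60, y 36 mm; from there the tray has straight sides at x +-60 mm. Open above.
- cell_a: Lens cell: knurled brass ring with its lens set in, in effect a solid disc 42 mm across and 26 mm tall, about 0.12 kg. Origin: centre of its underside, z along its axis. Lies on the deck, wedged beside cell_b just above the mouth: at the start near chute x +21 or -21, y +27 mm, touching cell_b and leaning on the 45-degree fence. The lane takes only one at a time.
- cell_b: Lens cell just like cell_a, wedged beside it on the other side, at the start near chute x -21 or +21, y +27 mm. When either of the two is pushed up the slope by 60 mm or so and a little outwards, and kept there a moment, the other one slides into the lane; let go, the pushed one follows.
- cell_c: Lens cell just like cell_a, resting in the notch behind the two wedged ones: at the start near chute x 0, y +63 mm. It slides down after them once they move.
- ram: Steel ram: a flat round foot 44 mm across under a 25 mm square bar. Origin: centre of the foot's underside, 104 mm above the bench when up, so 18 mm over a cell that stands on the anvil. The lever moves it straight down, 22 mm per rad.
- lever (a joint): Angle of the press lever in rad: 0 at rest (up, 0.56 rad over the level), growing as it is pulled down, at most 1.05. The ram touches a cell on the anvil at about 0.82. A spring brings it back up by itself. Moving it takes about 3 to 6 N straight down at the grip; once the ram touches, each further 1 N puts about 9 N on the cell, and 20 N on the cell is firm.
- lever_pivot (a point): Point on the lever's pivot axis, which runs along the press's y, at press x 35, y -54, z 205 mm: level with the lever's rod and grip.
- lever_grip (a point): Middle of the lever's black round hand grip (29 mm thick, 96 mm long, along the lever), on its axis, 200 mm from lever_pivot. With a = 0.56 minus the lever's angle it lies at press x = 35 - 200 cos(a), y = -54, z = 205 + 200 sin(a) mm. It is free above and can be pushed down from above.
- prism_housing: Bystander: black enamel prism housing, about 72 x 60 x 52 mm, loose on the bench. Origin: centre of its underside.
- eyecup: Bystander: dark green rubber eyecup, 47 mm across, 26 mm tall, loose on the bench near the chute. Origin: centre of its underside.
- lens_spanner: Bystander: chrome lens spanner with two prongs, 110 mm long, 9 mm thick, lying in front of the press. Origin: centre of its underside.
- objective_cell: Bystander: broad flat objective cell, brass with its lens, 58 mm across, 14 mm tall, lying on the bench near the chute; not one of the jammed cells. Origin: centre of its underside.
- screwdriver: Bystander: screwdriver, 150 mm long, loose on the bench. Origin: centre of its underside.
- screw_jar: Bystander: small amber jar with a steel lid, 44 mm across, 55 mm tall. Origin: centre of its underside.
Mind the look-alikes: they are no part of the job. What is shaped like the cell_a but purple is not meant.

How it is judged:
By the outcome, as a careful person would: the job done as asked, in the order asked, and still so for the second after the job is handed in, with the robot touching nothing.
It also fails if it takes over 53 s, if anything falls off the work surface, if the arm or the gripper's body presses on something with over 40 N, if the wrist force passes 120 N, or if a joint passes its speed limit or range.

## Working session

There is one attempt and no reset: what is moved stays moved. The work goes in short steps, Python scripts to look and compute and a tool call to move; the robot and the scene stay as the last step left them, time stands still between calls to the robot, and variables do not carry over. Pictures are saved under pics/ and viewed, about 8 in all and at most 12, crops included, and the job is handed in when it is done.

Besides the shell and the picture viewer there is one more tool, called after ">>>" in YAML: its name, and indented under it one key for each argument. play_rows: Moves the arm, as the interface text tells. Its arguments: {"type":"object","properties":{"plan":{"type":"array"},"grip_force":{"type":"number"}},"required":["plan"]}

```bash
mkdir -p pics; ls
python3 - <<'E'
from rig import sense, optics
import cv2
print(sense())
for n in("scene","top"):
    c=optics.capture(n); cv2.imwrite(f"pics/{n}0.png",c["img"]); print(n,c["fx"],c["fy"],c["cx"],c["cy"],c["world_to_cam"].tolist() if hasattr(c["world_to_cam"],'tolist') else c["world_to_cam"], [k for k in c])
E
```

```text
pics
{'time_s': 0.0, 'joints': array([ 9.51592628e-01,  3.13428897e-01,  1.49846325e+00,  2.31616280e-05,
        1.33100451e+00, -2.23388723e-01]), 'dq': array([-9.30781641e-04,  8.43533760e-04,  1.13492897e-03,  2.54262328e-03,
        6.24905196e-06,  1.88402938e-05]), 'tau': array([-2.94603024e-04, -4.12276483e+01, -2.59739345e+01, -2.52772115e-04,
        4.33204608e-03,  1.50534271e-05]), 'eef_pos': array([202.26036335, 484.18500401, 230.73602696]), 'ee_rot': array([-2.76897409e-04,  1.96620758e-01,  9.80479399e-01, -5.90393631e-04]), 'force': array([-0.44461092,  0.59620887, -0.03571898]), 'wrist_torque': array([ 0.00504231,  0.01163298, -0.07235109]), 'grip_width': 0.9966272502590848}
scene 453.8491969432423 453.8491969432423 283.28379896836356 209.13904506271578 [[0.4154049014584475, 0.9095581736520123, -0.011945567676480938, -243.65666542109125], [-0.6131166172565755, 0.28966951077283476, 0.7349691069510885, 177.5518943322728], [0.6719574253538325, -0.2979857434030065, 0.6779953652056968, -1612.5874665614174], [0.0, 0.0, 0.0, 1.0]] ['img', 'fx', 'fy', 'cx', 'cy', 'world_to_cam']
top 396.2376355747115 396.2376355747115 283.147803817439 206.44984151709582 [[0.028284175513327223, -0.9991441177463946, 0.030183395904208418, -26.828587470531], [0.9833617686022449, 0.03323254382628635, 0.17859235728972123, -576.6806867765747], [-0.17944257428770014, 0.024629859999862815, 0.9834600818179609, -1020.3931834001661], [0.0, 0.0, 0.0, 1.0]] ['img', 'fx', 'fy', 'cx', 'cy', 'world_to_cam']
```

View pics/top0.png

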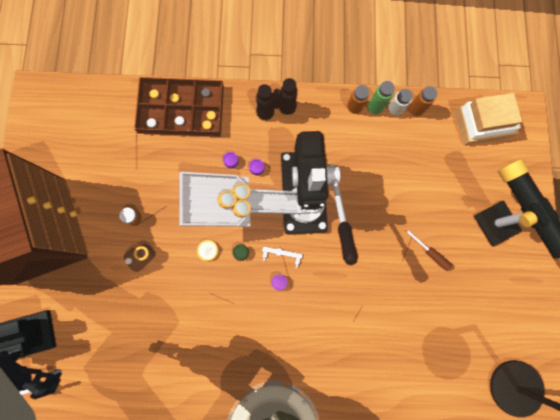

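View pics/scene0.png

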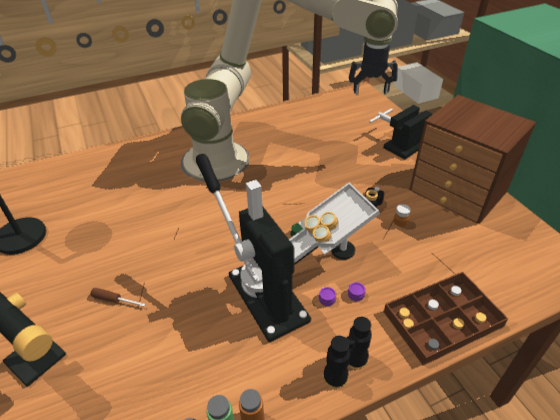

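The top view shows the press near (310,195), with its chute to the left. The three brass cells are jammed at (242,190), (228,199) and (243,207). Other round things nearby are the purple look-alikes at (231,159), (257,167) and (280,283), the objective cell at (207,250) and the eyecup at (240,252). Only the three brass ones inside the chute fit the description. I'll confirm that in an enlarged crop.

Run:
```python
import cv2
t=cv2.imread("pics/top0.png")[125:275,170:370]; cv2.imwrite("pics/topc.png",cv2.resize(t,None,fx=4,fy=4,interpolation=cv2.INTER_CUBIC))
```

```text
(no output)
```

View pics/topc.png

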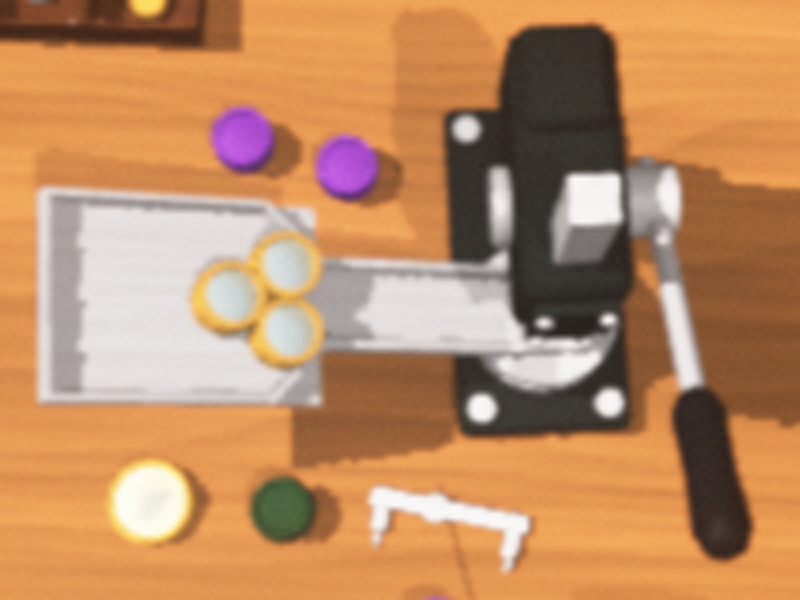

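The crop confirms it: the brass cells sit in the chute at the mouth, at crop positions (288,265), (232,295) and (288,332), and the purple ones are off the chute. Next I'll fit the press pose.

```bash
cat > h.py <<'E'
import numpy as np
from scipy.spatial.transform import Rotation as R
def proj(c,P):
    P=np.atleast_2d(P); q=P@c["world_to_cam"][:3,:3].T+c["world_to_cam"][:3,3]
    return np.c_[c["cx"]+c["fx"]*q[:,0]/-q[:,2], c["cy"]-c["fy"]*q[:,1]/-q[:,2]]
s,co=np.sin(np.radians(22)),np.cos(np.radians(22))
def ch(x,y,z): return [x,150+y*co-z*s,111+y*s+z*co]   # chute->press
def grip(q): a=.56-q; return [35-200*np.cos(a),-54,205+200*np.sin(a)]
def p2w(p,P): P=np.atleast_2d(P); return P@R.from_euler('z',p[2]).as_matrix().T+[p[0],p[1],0]
E
python3 - <<'E'
from h import *; from rig import optics
from scipy.optimize import least_squares
c=optics.capture("top")
L=[(ch(21,27,26),288,265),(ch(-21,27,26),288,332),(ch(0,63,26),232,295),(ch(62,170,12),40,190),(ch(-62,170,12),40,402),
((-78,60,22),462,435),((-78,-60,22),628,428),(grip(0),712,473)]
M=np.array([l[0] for l in L],float); uv=np.array([[l[1]/4+170-.4,l[2]/4+125-.4] for l in L])
f=lambda p:(proj(c,p2w(p,M))-uv).ravel()
r=least_squares(f,[500,0,0],loss='soft_l1'); p=r.x; print(p); print(f(p).reshape(-1,2).round(2))
np.save("p.npy",p)
for n,q in dict(a=ch(21,27,0),b=ch(-21,27,0),c=ch(0,63,0),mouth=ch(0,0,0),top=ch(0,170,0),grip=grip(0),grip82=grip(.85),anv=(0,0,60)).items(): print(n,p2w(p,q).round(1))
E
```

```text
[ 5.89424896e+02 -6.75014274e+01  8.47639600e-02]
[[-0.6  -0.13]
 [ 0.04 -0.22]
 [-0.44  0.26]
 [ 1.51  0.94]
 [ 2.09 -0.5 ]
 [-1.05  0.37]
 [ 0.79 -0.17]
 [-0.99 -0.18]]
a [[595.5 108.7 121.1]]
b [[553.7 105.1 121.1]]
c [[571.8 140.2 134.6]]
mouth [[576.7  82.  111. ]]
top [[563.4 239.  174.7]]
grip [[ 460.  -132.7  311.2]]
grip82 [[ 437.9 -134.6  147.8]]
anv [[589.4 -67.5  60. ]]
```

The pose fit is good, with about 1 px residuals. I'll push cell_b (near side, chute x −21) using nearly shut fingers with the jaw across the chute. First comes the transit at safe height.

>>> play_rows:
  plan:
    - [26,-31,0,0,0,-0.065,-0.67]
    - [26,-31,0,0,0,-0.065,-0.67]
    - [26,-31,0,0,0,-0.065,-0.67]
    - [26,-31,0,0,0,-0.065,-0.67]
    - [26,-31,0,0,0,-0.065,-0.67]

```text
time_s: 0.57
eef_pos: [330.6, 327.3, 229.4]
ee_rot: [-0.001, 0.352, 0.936, -0.001]
force: [0.9, 0.7, -0.2]
grip_width: 0.299
```

>>> play_rows:
  plan:
    - [26,-31,0,0,0,-0.065,-0.67]
    - [26,-31,0,0,0,-0.065,-0.67]
    - [26,-31,0,0,0,-0.065,-0.67]
    - [26,-31,0,0,0,-0.065,-0.67]
    - [26,-31,0,0,0,-0.065,-0.67]

```text
time_s: 0.98
eef_pos: [462.5, 165.5, 229.3]
ee_rot: [-0.002, 0.506, 0.862, -0.0]
force: [1.0, 1.8, -0.1]
grip_width: 0.167
```

>>> play_rows:
  plan:
    - [23,-27,0,0,0,-0.055,-0.67]
    - [23,-27,0,0,0,-0.055,-0.67]
    - [23,-27,0,0,0,-0.055,-0.67]
    - [23,-26,0,0,0,-0.055,-0.67]
    - [0,0,0,0,0,0,-0.67]

```text
time_s: 1.4
eef_pos: [560.7, 46.0, 227.6]
ee_rot: [-0.002, 0.607, 0.795, -0.001]
force: [0.0, -0.1, -0.1]
grip_width: 0.165
```

Run:
```python
from rig import sense, optics
from h import *
import cv2
s_=sense(); print(s_["eef_pos"],s_["ee_rot"],s_["grip_width"])
p=np.load("p.npy"); print(p2w(p,[-23,128,124]))
c=optics.capture("wrist"); im=c["img"].copy()
for q in [ch(21,27,26),ch(-21,27,26),ch(0,63,26),ch(24,0,12),ch(-24,0,12),ch(60,36,12),ch(-60,36,12),ch(60,170,12),ch(-60,170,12)]:
    u=proj(c,p2w(p,q))[0]; cv2.drawMarker(im,tuple(int(round(v)) for v in u),(0,0,255),0,12,1)
cv2.imwrite("pics/w1.png",im)
```

```text
[560.73933622  46.00058429 227.59785377] [-0.00203563  0.60683859  0.79482196 -0.00091317] 0.16470137140691574
[[555.67067402  58.09177509 124.        ]]
```

View pics/w1.png

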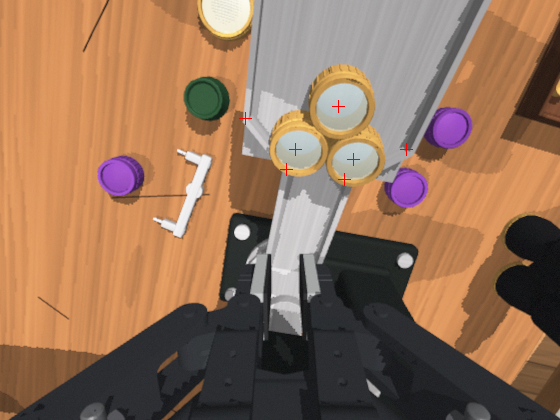

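The wrist view agrees with the fit: my markers land on the cell centres at (296,149), (353,159) and (338,106), within about 2 px. Next I descend below cell_b.

>>> play_rows:
  plan:
    - [-5,10,-30,0,0,0,-0.67]
    - [0,0,-32,0,0,0,-0.67]
    - [0,0,-25,0,0,0,-0.67]
    - [0,0,-12,0,0,0,-0.67]
    - [0,0,-3,0,0,0,-0.67]

```text
time_s: 1.87
eef_pos: [552.2, 60.8, 122.7]
ee_rot: [-0.002, 0.604, 0.797, 0.0]
force: [0.5, 0.6, 0.2]
grip_width: 0.167
```

Run:
```python
from rig import sense, optics
import cv2
s_=sense(); print(s_["eef_pos"],s_["force"])
c=optics.capture("wrist"); cv2.imwrite("pics/w2.png",c["img"])
```

```text
[552.18593712  60.78258007 122.735156  ] [0.50571097 0.59854162 0.19168748]
```

View pics/w2.png

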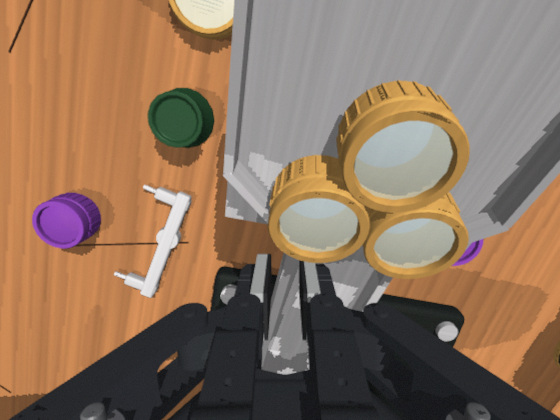

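>>> play_rows:
  plan:
    - [7,0,2,0,0,0,-0.67]
    - [4,0,1,0,0,0,-0.67]
    - [0,2,1,0,0,0,-0.67]
    - [-1,5,2,0,0,0,-0.67]
    - [-1,5,2,0,0,0,-0.67]

```text
time_s: 2.33
eef_pos: [563.7, 74.0, 135.7]
ee_rot: [0.0, 0.604, 0.797, 0.001]
force: [-0.6, -0.8, -0.8]
grip_width: 0.164
```

Run:
```python
from rig import sense, optics
import cv2
s_=sense(); print(s_["eef_pos"],s_["force"])
c=optics.capture("wrist"); cv2.imwrite("pics/w3.png",c["img"])
```

```text
[563.68217891  73.98100866 135.67653141] [-0.63295575 -0.83388086 -0.78827534]
```

View pics/w3.png

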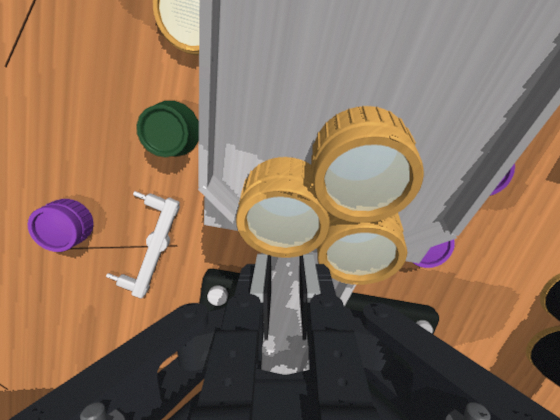

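The fingers are now centred on cell_b, whose rim is at (284,252), but they rode too high. I'll back off and lower before pushing.

>>> play_rows:
  plan:
    - [0,-9,-2,0,0,0,-0.67]
    - [0,-2,-5,0,0,0,-0.67]
    - [0,0,-2,0,0,0,-0.67]
    - [0,0,0,0,0,0,-0.67]

```text
time_s: 2.72
eef_pos: [564.2, 63.2, 128.3]
ee_rot: [0.002, 0.603, 0.798, 0.003]
force: [-0.4, -1.3, 4.8]
grip_width: 0.168
```

```bash
cat > look.py <<'E'
import sys,cv2,numpy as np
from rig import sense, optics
s=sense(); print(s["time_s"],s["eef_pos"].round(1),s["force"].round(2))
n=sys.argv[1]
w=optics.capture("wrist")["img"]; sc=optics.capture("scene")["img"]; t=optics.capture("top")["img"]
a=cv2.resize(w,(400,300)); b=cv2.resize(sc[160:310,190:390],(400,300),interpolation=cv2.INTER_CUBIC)
d=cv2.resize(t[125:275,170:370],(400,300),interpolation=cv2.INTER_CUBIC)
e=cv2.resize(w[150:330,160:400],(400,300),interpolation=cv2.INTER_CUBIC)
cv2.imwrite(f"pics/{n}.png",np.vstack([np.hstack([a,b]),np.hstack([d,e])]))
E
python3 look.py l1
```

```text
2.7167 [564.2  63.2 128.3] [-0.42 -1.35  4.81]
```

View pics/l1.png

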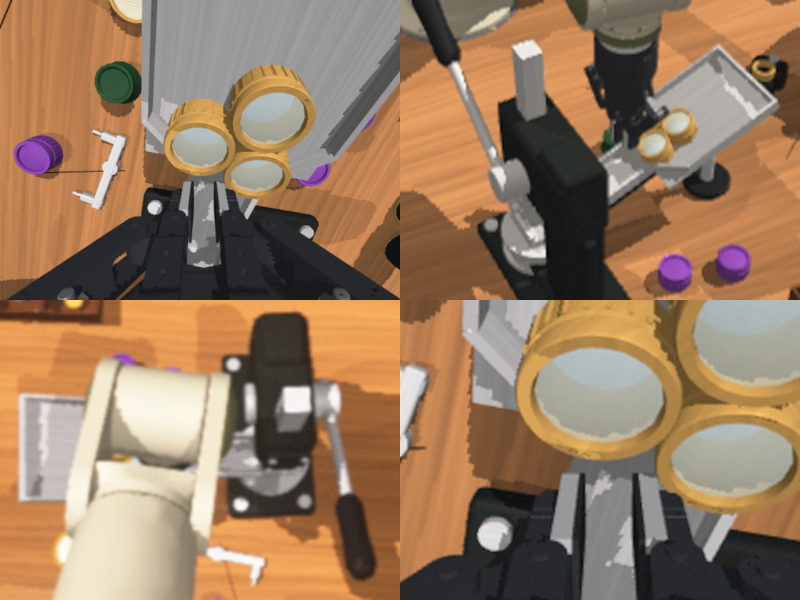

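```bash
cat >> h.py <<'E'
def cellpos(c,p,u,v,z=26.):
    """chute x,y of a cell whose top centre is seen at pixel u,v"""
    from scipy.optimize import least_squares
    return least_squares(lambda q:(proj(c,p2w(p,ch(q[0],q[1],z)))-[u,v]).ravel(),[0,30]).x.round(1)
def tool(p,P): # world -> press, and chute y, height over deck
    d=R.from_euler('z',-p[2]).apply(np.array(P)-[p[0],p[1],0]); y,z=d[1]-150,d[2]-111
    return d.round(1),np.round([d[0],y*co+z*s,-y*s+z*co],1)
E
python3 - <<'E'
from h import *; from rig import optics,sense
p=np.load("p.npy"); c=optics.capture("wrist")
for u in((361,246),(280,204),(381,154)): print(cellpos(c,p,*u))
print(tool(p,sense()["eef_pos"]))
E
```

```text
[16.3 19. ]
[-23.5  34.6]
[ 7.5 65.5]
(array([-14. , 132.7, 128.5]), array([-14. ,  -9.5,  22.7]))
```

Measured cells: a at chute (16,19), b at (−23.5,35), c at (7.5,65). So b was already nudged up, and the right finger brushes a. I'll shift outward a little, then push up the slope.

>>> play_rows:
  plan:
    - [-3,-1,0,0,0,0,-0.67]
    - [-3,2,0,0,0,0,-0.67]
    - [-1,5,1.5,0,0,0,-0.67]
    - [-1,6,2.4,0,0,0,-0.67]
    - [-1,6,2.4,0,0,0,-0.67]

```text
time_s: 3.33
eef_pos: [555.2, 80.1, 135.9]
ee_rot: [0.004, 0.604, 0.797, 0.002]
force: [-0.3, -2.2, 3.1]
grip_width: 0.166
```

Run:
```python
from h import *; from rig import sense
p=np.load("p.npy");s_=sense(); print(tool(p,s_["eef_pos"]),s_["force"])
```

```text
(array([-21.6, 150. , 135.9]), array([-21.6,   9.3,  23. ])) [-0.2861092  -2.21094889  3.12202756]
```

>>> play_rows:
  plan:
    - [-1.5,6,2,0,0,0,-0.67]
    - [-1.5,6,2.3,0,0,0,-0.67]
    - [-1.5,6,2.3,0,0,0,-0.67]
    - [-1.5,6,2.3,0,0,0,-0.67]
    - [-1.5,6,2.3,0,0,0,-0.67]

```text
time_s: 3.75
eef_pos: [545.2, 114.1, 146.6]
ee_rot: [0.002, 0.603, 0.798, 0.002]
force: [0.3, -0.9, -0.4]
grip_width: 0.167
```

```bash
python3 - <<'E'
from h import *; from rig import sense
p=np.load("p.npy");s_=sense(); print(tool(p,s_["eef_pos"]),s_["force"])
E
python3 look.py l2
```

```text
(array([-28.6, 184.7, 146.6]), array([-28.6,  45.6,  20. ])) [ 0.28182381 -0.86096364 -0.3833326 ]
3.75 [545.2 114.1 146.6] [ 0.28 -0.86 -0.38]
```

View pics/l2.png

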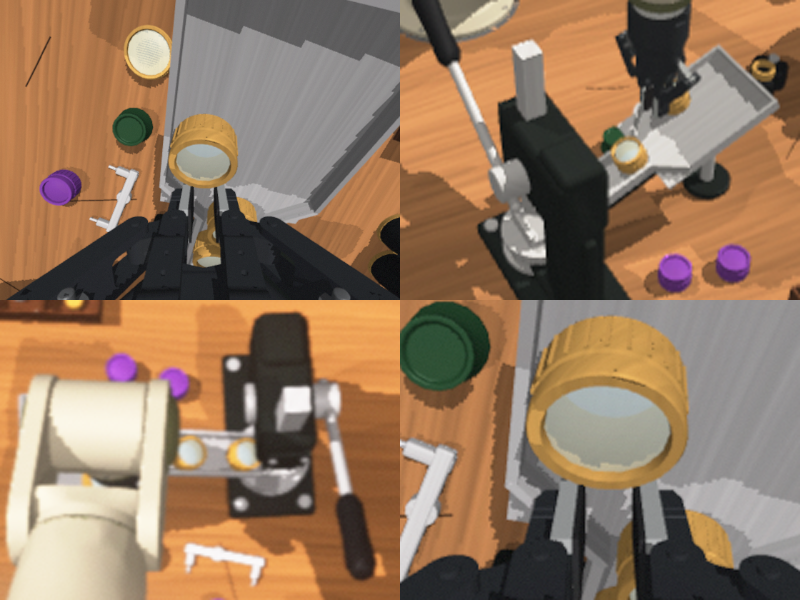

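Cells a and c are both in the lane (top panel at (190,452) and (243,452)), and b is held alone at the fingertips. I'll wait a moment, then lift the fingers away so that b follows.

>>> play_rows:
  plan:
    - [0,0,0,0,0,0,-0.67]
    - [0,0,0,0,0,0,-0.67]
    - [0,0,0,0,0,0,-0.67]
    - [0,0,0,0,0,0,-0.67]
    - [0,0,0,0,0,0,-0.67]

```text
time_s: 4.32
eef_pos: [545.4, 113.2, 145.9]
ee_rot: [0.002, 0.603, 0.797, 0.001]
force: [0.8, -0.3, -0.1]
grip_width: 0.167
```

>>> play_rows:
  plan:
    - [0,-1,20,0,0,0,-0.67]
    - [0,0,40,0,0,0,-0.67]
    - [0,0,40,0,0,0,-1]
    - [0,0,40,0,0,0,-1]
    - [0,0,40,0,0,0,-1]

```text
time_s: 4.73
eef_pos: [540.1, 111.5, 323.2]
ee_rot: [-0.007, 0.604, 0.797, -0.005]
force: [0.8, -0.5, -0.6]
grip_width: -0.008
```

>>> play_rows:
  plan:
    - [-15,0,30,0,0,0,-1]
    - [-30,0,20,0,0,0,-1]
    - [-30,0,0,0,0,0,-1]
    - [-30,0,0,0,0,0,-1]
    - [-30,0,0,0,0,0,-1]

```text
time_s: 5.15
eef_pos: [404.6, 110.5, 383.0]
ee_rot: [-0.001, 0.605, 0.796, 0.0]
force: [0.6, 0.7, 0.5]
grip_width: -0.002
```

```bash
python3 look.py l3
```

```text
5.15 [404.6 110.5 383. ] [0.6  0.66 0.46]
```

View pics/l3.png

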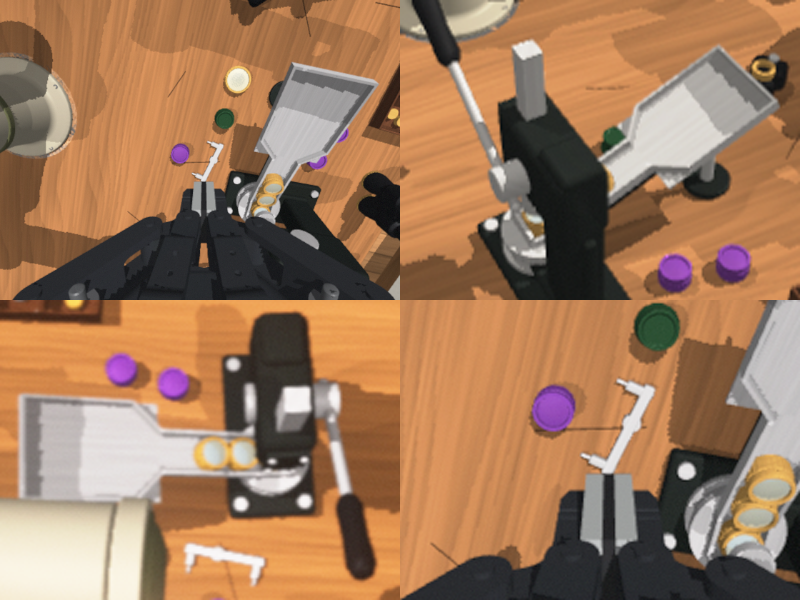

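All three are in single file, with the first hidden under the ram and the other two behind it. The eyecup and the other bystanders are untouched. I'll move on to the lever.

>>> play_rows:
  plan:
    - [8,-34,0,0,0,-0.02,-1]
    - [8,-34,0,0,0,-0.02,-1]
    - [8,-34,0,0,0,-0.02,-1]
    - [8,-34,0,0,0,-0.02,-1]
    - [8,-34,0,0,0,-0.02,-1]

```text
time_s: 5.72
eef_pos: [447.2, -61.9, 383.3]
ee_rot: [-0.0, 0.641, 0.767, 0.002]
force: [0.6, 0.2, -0.2]
grip_width: -0.001
```

>>> play_rows:
  plan:
    - [6,-30,0,0,0,-0.02,-1]
    - [4,-18,0,0,0,-0.02,-1]
    - [2,-8,0,0,0,-0.02,-1]
    - [0,0,0,0,0,0,-1]

```text
time_s: 6.05
eef_pos: [462.6, -128.6, 379.7]
ee_rot: [-0.003, 0.669, 0.744, 0.001]
force: [-0.1, 0.5, -0.7]
grip_width: -0.003
```

>>> play_rows:
  plan:
    - [-2,-5,-15,0,0,0,-1]
    - [0,0,-15,0,0,0,-1]
    - [0,0,-8,0,0,0,-1]
    - [0,0,-8,0,0,0,-1]
    - [0,0,-8,0,0,0,-1]

```text
time_s: 6.47
eef_pos: [462.4, -131.1, 324.7]
ee_rot: [-0.001, 0.667, 0.745, 0.002]
force: [-0.1, -0.4, 3.7]
grip_width: -0.003
```

```bash
python3 look.py l4
```

```text
6.4667 [ 462.4 -131.1  324.7] [-0.14 -0.36  3.66]
```

View pics/l4.png

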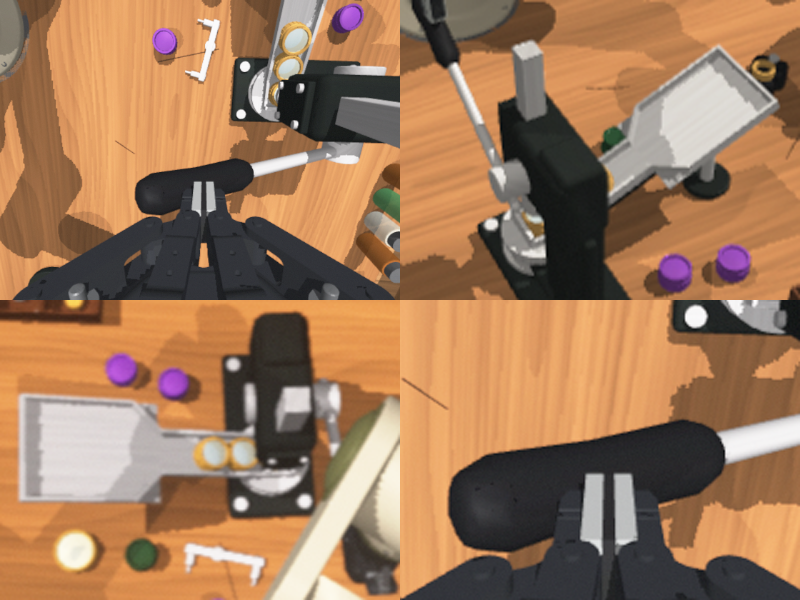

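The fingers bear on the middle of the grip (lower-right panel around (610,480)) with 3.7 N. Now I pull the lever down along its arc.

>>> play_rows:
  plan:
    - [-4,-1.5,-12,0,0,0,-1]
    - [-4,-1.5,-12,0,0,0,-1]
    - [-4,-1,-12,0,0,0,-1]
    - [-4,-0.5,-12,0,0,0,-1]
    - [-3,0,-12,0,0,0,-1]

```text
time_s: 7.03
eef_pos: [445.3, -135.9, 270.9]
ee_rot: [0.005, 0.666, 0.746, 0.003]
force: [-3.0, -0.5, 5.4]
grip_width: 0.003
```

>>> play_rows:
  plan:
    - [-3,0,-12,0,0,0,-1]
    - [-2,0,-12,0,0,0,-1]
    - [-1,0,-12,0,0,0,-1]
    - [0,0,-10,0,0,0,-1]
    - [0,0,-8,0,0,0,-1]

```text
time_s: 7.45
eef_pos: [439.1, -136.6, 219.9]
ee_rot: [0.009, 0.666, 0.746, 0.003]
force: [-2.5, 0.6, 5.2]
grip_width: -0.0
```

>>> play_rows:
  plan:
    - [0,0,-9,0,0,0,-1]
    - [1,0,-9,0,0,0,-1]
    - [1,0,-8,0,0,0,-1]
    - [1,0,-8,0,0,0,-1]
    - [1,0,-5,0,0,0,-1]

```text
time_s: 7.87
eef_pos: [442.0, -136.7, 182.2]
ee_rot: [0.009, 0.665, 0.747, 0.001]
force: [-6.1, 0.0, 5.5]
grip_width: -0.004
```

>>> play_rows:
  plan:
    - [1,0,-4,0,0,0,-1]
    - [0,0,-3,0,0,0,-1]

```text
time_s: 8.03
eef_pos: [442.6, -136.7, 175.4]
ee_rot: [0.008, 0.665, 0.747, -0.0]
force: [-1.4, 0.0, 6.4]
grip_width: -0.003
```

>>> play_rows:
  plan:
    - [0,0,-2,0,0,0,-1]
    - [0,0,-2,0,0,0,-1]

```text
time_s: 8.2
eef_pos: [443.2, -136.7, 172.6]
ee_rot: [0.009, 0.665, 0.747, 0.0]
force: [-4.3, 1.7, 6.9]
grip_width: 0.001
```

>>> play_rows:
  plan:
    - [0,0,-2,0,0,0,-1]

```text
time_s: 8.28
eef_pos: [443.4, -136.7, 171.3]
ee_rot: [0.009, 0.665, 0.747, 0.0]
force: [-5.0, 1.7, 7.7]
grip_width: -0.002
```

>>> play_rows:
  plan:
    - [0,0,-2,0,0,0,-1]

```text
time_s: 8.37
eef_pos: [443.7, -136.7, 170.2]
ee_rot: [0.01, 0.665, 0.747, 0.0]
force: [-6.7, 2.1, 13.2]
grip_width: 0.0
```

The force rose sharply to 13 N, so the ram is on the cell. I'll hold there briefly.

>>> play_rows:
  plan:
    - [0,0,-1.5,0,0,0,-1]
    - [0,0,-1.5,0,0,0,-1]

```text
time_s: 8.53
eef_pos: [443.9, -136.7, 169.9]
ee_rot: [0.01, 0.664, 0.747, -0.0]
force: [-8.0, 2.3, 15.7]
grip_width: 0.002
```

>>> play_rows:
  plan:
    - [0,0,-1,0,0,0,-1]
    - [0,0,-1,0,0,0,-1]
    - [0,0,-1,0,0,0,-1]

```text
time_s: 8.78
eef_pos: [443.7, -136.7, 170.7]
ee_rot: [0.011, 0.664, 0.748, -0.001]
force: [-8.0, 1.4, 10.5]
grip_width: -0.001
```

The lever stopped hard at z≈170, which matches 0.82–0.84 rad (an empty anvil would let it go to 1.05). It took up to about 15.7 N, against about 6.5 N when free. Now I let it come back up along its arc.

>>> play_rows:
  plan:
    - [0,0,8,0,0,0,-1]
    - [-1,0,12,0,0,0,-1]
    - [-1,0,14,0,0,0,-1]
    - [-1,0,14,0,0,0,-1]
    - [-1,0,14,0,0,0,-1]

```text
time_s: 9.2
eef_pos: [440.3, -136.9, 236.2]
ee_rot: [0.012, 0.664, 0.748, -0.001]
force: [2.6, 0.7, 3.2]
grip_width: -0.003
```

>>> play_rows:
  plan:
    - [1,0,14,0,0,0,-1]
    - [2,0,14,0,0,0,-1]
    - [2,0,14,0,0,0,-1]
    - [3,0,14,0,0,0,-1]
    - [4,0,14,0,0,0,-1]

```text
time_s: 9.62
eef_pos: [456.0, -136.8, 314.0]
ee_rot: [0.018, 0.663, 0.748, 0.002]
force: [1.7, 1.3, 0.9]
grip_width: 0.0
```

>>> play_rows:
  plan:
    - [4,0,14,0,0,0,-1]
    - [4,0,12,0,0,0,-1]
    - [2,0,10,0,0,0,-1]
    - [0,0,20,0,0,0,-1]
    - [0,0,30,0,0,0,-1]

```text
time_s: 10.03
eef_pos: [468.2, -135.9, 403.3]
ee_rot: [0.019, 0.663, 0.749, 0.003]
force: [0.6, -0.3, 0.1]
grip_width: 0.002
```

>>> play_rows:
  plan:
    - [-25,0,25,0,0,0,-1]
    - [-30,0,0,0,0,0,-1]
    - [-30,0,0,0,0,0,-1]
    - [0,0,0,0,0,0,-1]

```text
time_s: 10.37
eef_pos: [382.4, -135.7, 435.2]
ee_rot: [0.024, 0.661, 0.75, 0.004]
force: [-0.3, -0.1, 0.1]
grip_width: -0.002
```

```bash
python3 look.py l5
```

```text
10.3667 [ 382.4 -135.7  435.2] [-0.33 -0.06  0.05]
```

View pics/l5.png

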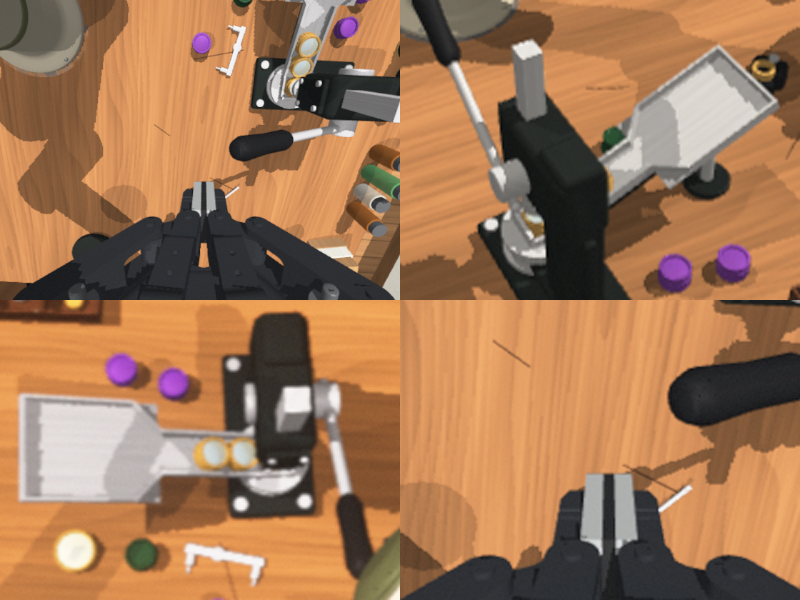

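Run:
```python
from h import *; from rig import optics; import cv2
p=np.load("p.npy"); c=optics.capture("top")
for u in((243,452),(212,452)):
    q=cellpos(c,p,u[0]/2+170,(u[1]-300)/2+125); print(q,np.round(ch(*q,0),1))
im=optics.capture("scene")["img"]; o=cv2.imread("pics/scene0.png")
d=cv2.absdiff(im,o).max(2); print("lever diff",(d[150:250,195:235]>50).sum(),"ram bar diff",(d[180:215,245:262]>50).sum())
```

```text
[  -1.4 -109.8] [-1.4 48.2 69.9]
[ -2.5 -65.8] [-2.5 89.  86.4]
lever diff 80 ram bar diff 4
```

The second cell sits at press y≈48, where about 50 is expected if the first is against the stop. The ram bar is back at its starting height, so I'm handing in.

```bash
python3 -c "
from rig import ctrl; print(ctrl.finish_job())"
```

```text
the job is handed in; nothing more can be done
None
```

The job is done and handed in at about 10.5 s on the robot's clock; the hand-in gives no verdict.

**Clearing the jam:** I pushed cell_b up the slope with nearly shut fingertips, without lifting it. Cells a and c ran down the lane, and b followed when I lifted the fingers away. My first approach rode too high and I had to back off and lower. Going down, the right finger brushed cell_a's edge with about 5 N, and it did not move out of place.

**Pressing:** I brought the lever down until it stopped hard at about 0.83 rad, where the ram meets a cell. The push rose from about 6.5 N while moving to a peak of 15.7 N and was still above 10 N at the end of the hold. By the stated ratio that is well over the 20 N that counts as firm. I then let the lever come back up and moved clear.

**Last checks:**
- **Cells:** All three are in single file. The first is hidden under the press head, so its place against the stop is inferred from the second cell, measured at press y 48 mm where about 50 is expected.
- **Ram and lever:** The ram is back at its starting height. The lever looks unchanged, but the image comparison differed in 80 of about 4,000 pixels around it, which I put down to the arm's shadow and did not check further.
- **Bystanders:** Those in view look undisturbed; I did not measure them.

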